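# Rebuild the drive end of a frozen-yogurt beater

### The arm

A 6-joint arm with a two-finger parallel gripper is mounted at the origin on the work surface. World frame = base frame: x ahead of the robot, y to its left, z up, the work surface at z = 0. Lengths are in m, angles in degrees, forces in N, time in s.
With the tool pointing down it reaches from about 0.4 to 0.825 m from the base axis. Payload 7 kg.
Tool frame: the origin (TCP) lies at the very end of the fingers, on their centre line; the grasp point (between the pads) lies r.grip_depth behind it (r.grip_depth is the distance from the TCP to the grasp point, in m); z points along the fingers, y is the direction in which the jaws open and shut (so a half turn about z gives the same grasp; the last joint's range is limited). The gripper opens to 88 mm and grips with 3 to 60 N. Pads are 19 mm wide; open, the fingers measure 130 mm over their backs; the gripper's body (78 mm by 193 mm) begins 47 mm behind the grasp point.
Start: joints at [-58.092, 20.546, 0.682, 0, -70.136, -16.507], TCP at [0.179, -0.651, 0.227] pointing down, gripper open.
Joint ranges: [-176.03, 176.03], [-82.01, 121.73], [-58.28, 71.71], [-173.87, 95.51], [-174.79, -0.11], [-173.66, 173.66]. Speed limits (degrees/s): [136.94, 136.94, 172.46, 180, 180, 180].

### API

Orientations are given as [roll, pitch, yaw] about the fixed x, y, z axes, in that order (R = Rz(yaw) Ry(pitch) Rx(roll)).
In Python, from plant import r gives the robot as it stands. The module is installed in compiled form; this text tells all that it offers.
- The arm moves only by the tool step_arm, never from a script. Its argument "increments" is a list of rows, each a list of 3 entries, a list of its own where there are three numbers: the shift along the tool's x, y, z in m, then the turn, a rotation vector about the tool's x, y, z in rad, then the closure, from 0 (fully open) to 1 (shut). In form: [[[x, y, z], [wx, wy, wz], grip], ...]. A call has 1 to 10 rows; each row is the pose to reach, as a shift and turn from the pose commanded when the call began, along the tool's axes at that moment; what a row does not reach only later rows make up. A row lasts 1/10 s, in which the tool goes at most 50 mm and 8.59 degrees, less where a joint would pass 70% of its speed; a pose out of reach is approached as far as the arm can. A call with a gripper value outside its range is refused whole. The fingers move at their own pace and stop on an object; "force" is the grip in N (left out, the last holds). Time passes only in rows, so rows that repeat a pose let the fingers close. It gives the time, the measured TCP pose, the force and the opening at its end, in the units of the state.
- r.get_state(): the state, without advancing time (a new reading comes with each control period).
- r.capture(name): name is "side" or "top"; returns a dict with "color" (384x512x3 uint8, red, green, blue), "intrinsics" (3x3 intrinsics, pixels), "rvec" (rotation vector, rad) and "tvec" (3), from world to camera coordinates, as OpenCV has them. Camera axes: x right, y down, z forward; pixel columns grow to the right and rows downward; lengths in m; the calibration is good to about 2 mm. A picture is of the moment at which its call begins. There is no depth.
- r.close_job(): hands the job in, once; it reports no verdict.
The state is a dict: "time_s": time; "joints": joint angles; "qd": joint speeds; "joint_torque": joint torques, N m; "tcp_pos": TCP position; "eef_rot": TCP orientation; "contact_force": force on the tool from outside, world axes, zero at the start; "moment": the same for the moment, N m; "gripper_width": finger opening in m.
Only numpy, scipy, OpenCV 4.12 (cv2) and the standard library are available. Lean on these libraries where they do the work, as an engineer would, in place of code of your own. Each camera call takes 0.05 s, during which the arm holds its last target.

### The job

The frozen-yogurt machine's beater stands on the counter after washing, drive shaft up. Thread its parts from the green mat back onto the shaft in order, each fully down on the one before: the white spacer, then the red sealing washer, then the brass bushing with its flange downwards. The bushing goes on only when its square hole finds the square of the shaft, so keep a light pressure on it and turn it until it drops, then push it gently, never with force, past the two spring plungers until it is fully home; leave the other things where they are.

Things in the scene. Friction and masses are not known exactly. Their poses are not given: they have to be found in the camera images.
- beater: white screw-shaped beater, 100 mm across and 150 mm high, standing upright and firm on the counter (it does not shift); origin at the centre of its underside, z up. A steel drive shaft stands up out of its top, on its axis
- hub (a point): centre of the beater's flat top (hub, 52 mm across), 150 mm above the counter, on the shaft's axis; z up along the shaft. Above it the steel shaft is round, 19.6 mm thick, for 22 mm, then square up to its tip. Firm hand pressure (up to 20 N) is enough everywhere; jamming or ramming a part with twice that spoils the seats
- shaft_tip (a point): tip of the shaft, on its axis, 63 mm above the hub. The square is 14 mm wide (19.8 mm across corners) and tapers over the last 3 mm to 10 mm wide. It may stand at any angle about the axis: no reading gives that angle, it must be felt (or seen); this point's own yaw says nothing of it. The shaft is stiff to turn (0.5 N m)
- plungers (a point): point on the shaft's axis, 51 mm above the hub, level with two small round brass spring plungers in opposite flats of the square, standing 2.3 mm proud. Spacer and washer pass them freely; the bushing needs a push of about 7 to 14 N to get past, then they spring out just above its top and keep it down
- spacer_mid (a point): white plastic spacer ring, 36 mm outside, round hole 22 mm, 16 mm high, 30 g; this is its centre, half-way up (8 mm above its underside). Fully home this point is 8 mm above the hub
- washer_mid (a point): red sealing washer, rigid, 42 mm outside, round hole 22 mm, 6 mm thick, 20 g; this is its centre, half-way up (3 mm above its underside). On top of the spacer this point is 19 mm above the hub
- bushing_mid (a point): brass bushing, about 110 g, 24 mm high: body 36 mm outside, with a flange 44 mm across and 5 mm thick at its lower end; it lies flange down, z up. This is its centre, half-way up (12 mm above its underside). Fully home on the washer this point is 34 mm above the hub
- bushing_bore (a point): where the bushing's square hole begins, 7 mm above its underside, on its axis: below, the hole is round, 22 mm; above, a square 15.5 mm wide, its sides across this point's x and y axes. It stops on the shaft's tip unless the two squares are lined up within about 6 degrees (they match every 90 degrees); lined up, it drops about 7 mm, to the plungers
- mat: green rubber mat, 220 mm square and 3 mm thick, fixed, lying on the counter; the spacer, washer, bushing and a worn ring lie on it, their centres at least 85 mm apart; origin at the centre of its underside
- worn_ring: worn thin black ring, 48 mm outside, hole 33 mm, 5 mm thick, on the mat; not needed, leave it
- blue_bottle: blue sauce bottle, 66 mm across, 200 mm high; origin at the centre of its underside; leave it
- white_bottle0: white sauce bottle, 64 mm across, 190 mm high; leave it
- white_bottle1: another white sauce bottle, 64 mm across, 190 mm high; leave it
- bowl: white china bowl, 140 mm across, 55 mm high; leave it
- brush: cleaning brush with a blue handle, about 200 mm long, lying on the counter; leave it
- tap_handle: white handle of the dispensing tap with a round end, about 160 mm long, lying on the counter; leave it

How it is judged:
By the outcome, as a careful person would: the job done as asked, in the order asked, and still so for the second after the job is handed in, with the robot touching nothing.
It also fails if it takes over 72 s, if anything falls off the work surface, if the arm or the gripper's body presses on something with over 40 N, if the wrist force passes 120 N, or if a joint passes its speed limit or range.

## Working session

There is one attempt and no reset: what is moved stays moved. The work goes in short steps, Python scripts to look and compute and a tool call to move; the robot and the scene stay as the last step left them, time stands still between calls to the robot, and variables do not carry over. Pictures are saved under pics/ and viewed, and the job is handed in when it is done.

Besides the shell and the picture viewer there is one more tool, called after "Call:" as name([rows], argument=value, ...), one row to a line, values as JSON. step_arm: Moves the arm, as the interface text tells. Its arguments: {"type":"object","properties":{"increments":{"type":"array","items":{"type":"array"}},"force":{"type":"number"}},"required":["increments"]}

```bash
ls; mkdir -p pics; python3 - <<'E'
from plant import r
import cv2
print(r.get_state(), r.grip_depth)
for n in ("side","top"):
    c=r.capture(n); cv2.imwrite(f"pics/{n}0.png",c["color"][:,:,::-1])
    print(n,c["intrinsics"],c["rvec"],c["tvec"])
E
```

```text
pics
{'time_s': 0.0, 'joints': array([-5.80904703e+01,  2.05922368e+01,  6.33341691e-01, -1.91918480e-02,
       -7.01356402e+01, -1.65047840e+01]), 'qd': array([ 0.02571894,  0.07369988, -0.10206219, -0.01474035,  0.0394597 ,
        0.01182081]), 'joint_torque': array([-5.86418191e-04, -5.82717741e+01,  2.93056029e+01,  6.99729234e+00,
        6.87827225e-03, -1.08739914e-04]), 'tcp_pos': array([ 0.17911816, -0.65029268,  0.22561328]), 'eef_rot': array([ 1.79904234e+02, -9.56146313e-03, -1.64601782e+02]), 'contact_force': array([-1.18117398, -0.16570564, -0.13151534]), 'moment': array([-0.02477721, -0.01622411, -0.0361092 ]), 'gripper_width': 0.08779797850486405} 0.0188
side [[380.54761761   0.         255.95563254]
 [  0.         380.54761761 190.2108401 ]
 [  0.           0.           1.        ]] [ 0.17247244 -2.85917339  1.19081339] [0.56872973 0.08727988 1.35076753]
top [[442.36722603   0.         251.3047098 ]
 [  0.         442.36722603 187.02542832]
 [  0.           0.           1.        ]] [ 2.22823962 -2.17750478  0.05666375] [0.03205826 0.57675961 1.33303887]
```

View pics/side0.png

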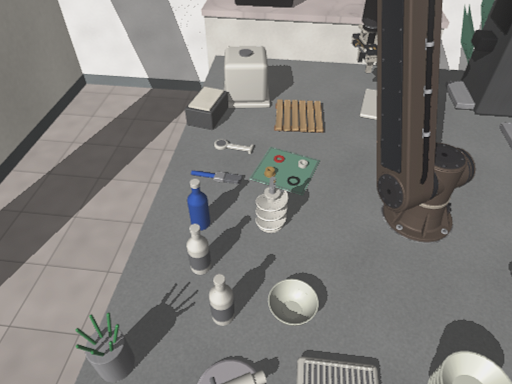

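View pics/top0.png

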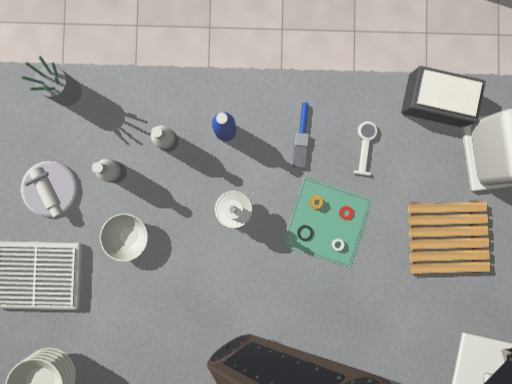

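The top view shows the mat around (330,222): brass bushing (316,202), red washer (347,213), white spacer (338,244), black ring (305,233) and beater (234,210). I'll enlarge it and measure.

```bash
cat > h.py <<'E'
import cv2, numpy as np
def cam(c):
    R,_=cv2.Rodrigues(np.array(c["rvec"],float)); t=np.array(c["tvec"],float).ravel(); return np.array(c["intrinsics"]),R,t
def ray(c,u,v):
    K,R,t=cam(c); d=R.T@np.linalg.solve(K,[u,v,1.]); return -R.T@t,d
def onz(c,u,v,z):
    o,d=ray(c,u,v); return o+d*(z-o[2])/d[2]
def proj(c,p):
    K,R,t=cam(c); q=K@(R@np.array(p,float)+t); return q[:2]/q[2]
def tri(c1,a,c2,b):
    o1,d1=ray(c1,*a);o2,d2=ray(c2,*b)
    d1/=np.linalg.norm(d1);d2/=np.linalg.norm(d2)
    s=np.linalg.lstsq(np.c_[d1,-d2],o2-o1,rcond=None)[0]
    p,q=o1+s[0]*d1,o2+s[1]*d2
    return (p+q)/2,np.linalg.norm(p-q)
E
python3 - <<'E'
from plant import r
from h import *
T=r.capture("top");S=r.capture("side")
np.set_printoptions(precision=4,suppress=True)
for n,c in (("top",T),("side",S)):
    hsv=cv2.cvtColor(c["color"],cv2.COLOR_RGB2HSV)
    print(n,"cam",ray(c,0,0)[0])
    win=(slice(170,270),slice(280,375)) if n=="top" else (slice(145,195),slice(245,325))
    for name,lo,hi,z in (("mat",(60,60,50),(95,255,255),.003),("red",(0,150,80),(6,255,255),.009),("brass",(12,110,80),(28,255,255),.027),("white",(0,0,165),(180,45,255),.019),("black",(0,0,0),(180,255,55),.008)):
        m=cv2.inRange(hsv,lo,hi); mm=np.zeros_like(m); mm[win]=m[win]
        cs,_=cv2.findContours(mm,cv2.RETR_EXTERNAL,cv2.CHAIN_APPROX_NONE)
        for k in sorted(cs,key=cv2.contourArea)[-2:]:
            if len(k)<6: continue
            (u,v),wh,a=cv2.minAreaRect(k)
            print(name,(round(u,1),round(v,1)),np.round(wh,1),round(a),onz(c,u,v,z))
T2=cv2.resize(T["color"][150:280,190:390,::-1],None,fx=4,fy=4,interpolation=cv2.INTER_CUBIC);cv2.imwrite("pics/topz.png",T2)
S2=cv2.resize(S["color"][140:240,240:330,::-1],None,fx=6,fy=6,interpolation=cv2.INTER_CUBIC)
cv2.imwrite("pics/sidez.png",S2)
E
```

```text
top cam [0.5169 0.055  1.3566]
mat (293.0, 212.0) [ 1.1 37.9] 18 [ 0.5028 -0.0839  0.003 ]
mat (326.9, 222.1) [66.9 66.5] 18 [ 0.4742 -0.1883  0.003 ]
red (345.8, 212.2) [12.7 12. ] 45 [ 0.5058 -0.2442  0.009 ]
brass (315.5, 202.5) [13. 13.] 90 [ 0.5331 -0.1487  0.027 ]
white (361.5, 172.0) [ 4. 17.] 90 [ 0.629  -0.2882  0.019 ]
white (337.0, 244.0) [12. 12.] 90 [ 0.4097 -0.2168  0.019 ]
side cam [0.4655 0.9584 1.0101]
mat (284.3, 169.0) [56.  34.3] 17 [ 0.4805 -0.1826  0.003 ]
red (279.0, 158.0) [8. 6.] 0 [ 0.5065 -0.2406  0.009 ]
brass (269.5, 171.5) [9. 9.] 90 [ 0.5361 -0.1338  0.027 ]
white (270.5, 191.0) [ 6. 17.] 90 [ 0.5231 -0.0361  0.019 ]
white (302.0, 163.5) [7. 8.] 90 [ 0.4126 -0.2062  0.019 ]
black (293.0, 180.5) [ 7. 10.] 90 [ 0.4431 -0.1147  0.008 ]
```

View pics/topz.png

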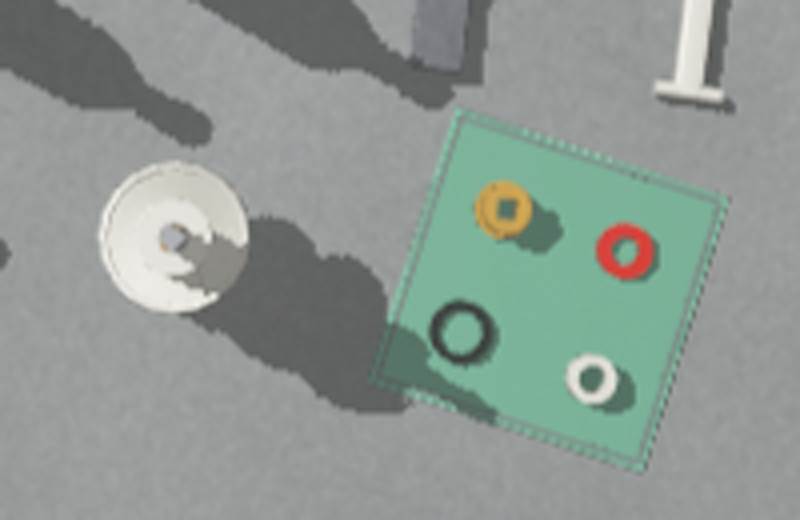

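View pics/sidez.png

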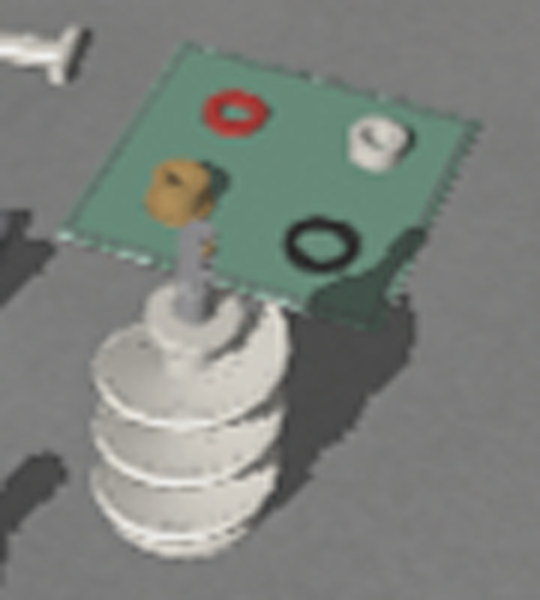

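```bash
python3 - <<'E'
from plant import r
from h import *
T=r.capture("top");S=r.capture("side")
a=cv2.resize(T["color"][195:225,215:255,::-1],None,fx=19,fy=19,interpolation=cv2.INTER_NEAREST);cv2.imwrite("pics/tipT.png",a)
a=cv2.resize(S["color"][168:208,252:297,::-1],None,fx=14,fy=14,interpolation=cv2.INTER_NEAREST);cv2.imwrite("pics/tipS.png",a)
E
```

```text
(no output)
```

View pics/tipT.png

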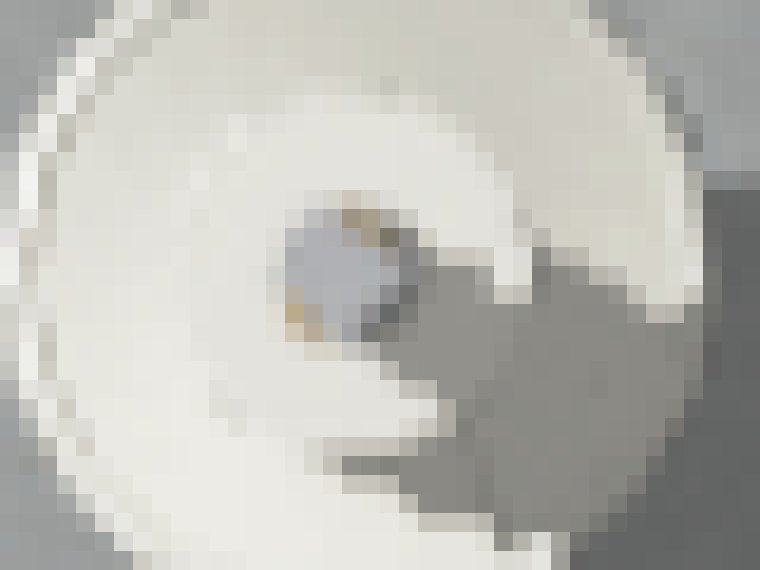

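View pics/tipS.png

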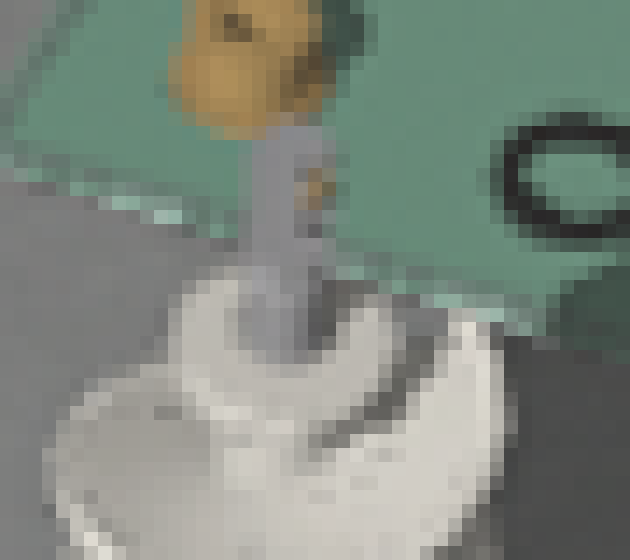

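```bash
python3 - <<'E'
from plant import r
from h import *
np.set_printoptions(precision=4,suppress=True)
T=r.capture("top");S=r.capture("side")
f=lambda x,y:(215+x/19-.5,195+y/19-.5)
g=lambda x,y:(252+x/14-.5,168+y/14-.5)
p=onz(T,*f(362,218),.201);q=onz(T,*f(303,318),.201)
print("axis plunger",(p+q)/2,"dir",np.degrees(np.arctan2(*(p-q)[1::-1])),np.linalg.norm(p-q))
print("tip top",onz(T,*f(335,268),.213))
print("outer circle",onz(T,*f(360,290),.1))
for z,u,v in((.213,287,135),(.150,283,330)): print("side",z,onz(S,*g(u,v),z))
print(tri(T,f(335,268),S,g(287,135)))
for z in(.15,.2,.213):
  for c,n,s,o in((T,"T",19,(215,195)),(S,"S",14,(252,168))):
    u=proj(c,[.512,.081,z]); print(n,z,u,(u-o+.5)*s)
# fine colour centroids in top, with soft weights
hsv=cv2.cvtColor(T["color"],cv2.COLOR_RGB2HSV)
def hole_center(m,win):
    mm=np.zeros_like(m); mm[win]=m[win]
    cs,_=cv2.findContours(mm,cv2.RETR_EXTERNAL,cv2.CHAIN_APPROX_NONE); k=max(cs,key=cv2.contourArea)
    return cv2.fitEllipse(k),cv2.minEnclosingCircle(k)
for n,lo,hi,z,w in(("red",(0,120,80),(8,255,255),.006,(205,222,337,356)),("white",(0,0,150),(180,60,255),.012,(235,254,328,348)),("brass",(10,90,80),(30,255,255),.015,(192,214,305,327))):
    m=cv2.inRange(hsv,lo,hi)|cv2.inRange(hsv,(172,120,80),(180,255,255)) if n=="red" else cv2.inRange(hsv,lo,hi)
    e,c=hole_center(m,(slice(w[0],w[1]),slice(w[2],w[3])));print(n,e,c[1],onz(T,*e[0],z),onz(T,*c[0],z))
E
```

```text
axis plunger [0.5101 0.0957 0.201 ] dir -29.172288795501764 0.015911652204807895
tip top [0.5102 0.095  0.213 ]
outer circle [0.5063 0.0951 0.1   ]
side 0.213 [0.5127 0.0977 0.213 ]
side 0.15 [0.5116 0.0952 0.15  ]
(array([0.5115, 0.0951, 0.2107]), np.float64(0.0026846198497458007))
T 0.15 [238.0911 207.934 ] [448.2303 255.2456]
S 0.15 [271.971 187.979] [286.5935 286.7066]
T 0.2 [237.6759 208.0019] [440.3416 256.5362]
S 0.2 [272.5431 176.5983] [294.603  127.3758]
T 0.213 [237.562  208.0205] [438.1775 256.8902]
S 0.213 [272.6974 173.5283] [296.7636  84.3967]
red ((345.8463134765625, 212.43603515625), (12.707362174987793, 13.360170364379883), 125.5693359375) 6.996090412139893 [ 0.5052 -0.2451  0.006 ] [ 0.5054 -0.2452  0.006 ]
white ((337.24749755859375, 244.07736206054688), (12.301700592041016, 12.954658508300781), 107.46936798095703) 6.742902755737305 [ 0.4089 -0.219   0.012 ] [ 0.4087 -0.2192  0.012 ]
brass ((315.41552734375, 202.1639404296875), (13.044621467590332, 13.426582336425781), 82.08972930908203) 6.996082782745361 [ 0.5343 -0.1502  0.015 ] [ 0.5344 -0.1501  0.015 ]
```

```bash
cat > mv.py <<'E'
# usage: mv.py cx cy cz cyaw  tx ty tz tyaw -> tool-frame shift and turn
import sys,numpy as np
from scipy.spatial.transform import Rotation as Ro
a=list(map(float,sys.argv[1:]))
R=lambda y:Ro.from_euler("xyz",[180,0,y],degrees=True)
A,B=R(a[3]),R(a[7])
print(np.round(A.inv().apply(np.array(a[4:7])-a[0:3]),4),np.round((A.inv()*B).as_rotvec(),4))
E
python3 mv.py .179 -.651 .227 -164.6 .4095 -.218 .1 -180
```

```text
[-0.3372  0.3562  0.127 ] [ 0.     -0.      0.2688]
```

Call:
step_arm([
  [[-0.034,0.036,0.01],[0,0,0.027],0.3],
  [[-0.067,0.071,0.025],[0,0,0.054],0.3],
  [[-0.101,0.107,0.038],[0,0,0.081],0.3],
  [[-0.135,0.143,0.05],[0,0,0.108],0.3],
  [[-0.169,0.178,0.064],[0,0,0.135],0.3],
  [[-0.202,0.214,0.076],[0,0,0.162],0.3],
  [[-0.236,0.25,0.09],[0,0,0.19],0.3],
  [[-0.27,0.285,0.1],[0,0,0.216],0.3],
  [[-0.304,0.321,0.115],[0,0,0.243],0.3],
  [[-0.3372,0.3562,0.127],[0,0,0.2688],0.3],
])

```text
time_s: 1.4
tcp_pos: [0.4074, -0.2219, 0.1012]
eef_rot: [-180.0, 0.1, 179.9]
contact_force: [0.9, 0.1, 0.3]
gripper_width: 0.0612
```

Call:
step_arm([
  [[0,0,0],[0,0,0],0.3],
  [[0,0,0],[0,0,0],0.3],
])

```text
time_s: 1.6
tcp_pos: [0.4072, -0.2226, 0.1013]
eef_rot: [-180.0, -0.0, -179.8]
contact_force: [-0.3, 0.4, 0.9]
gripper_width: 0.061
```

Call:
step_arm([
  [[-0.002,0.0045,0.03],[0,0,0],0.3],
  [[-0.002,0.0045,0.06],[0,0,0],0.3],
  [[-0.002,0.0045,0.08],[0,0,0],0.3],
  [[-0.002,0.0045,0.093],[0,0,0],0.3],
  [[-0.002,0.0045,0.093],[0,0,0],0.6],
  [[-0.002,0.0045,0.093],[0,0,0],0.9],
  [[-0.002,0.0045,0.093],[0,0,0],0.9],
], force=5)

```text
time_s: 2.3
tcp_pos: [0.4091, -0.2199, 0.0092]
eef_rot: [-180.0, 0.1, 180.0]
contact_force: [-0.6, 0.8, 0.2]
gripper_width: 0.0428
```

Call:
step_arm([
  [[0,0,0.001],[0,0,0],0.9],
  [[0,0,0.001],[0,0,0],0.9],
  [[0,0,0.001],[0,0,0],0.9],
])

```text
time_s: 2.6
tcp_pos: [0.4094, -0.2195, 0.0082]
eef_rot: [-180.0, 0.1, -180.0]
contact_force: [-1.1, -2.2, 6.3]
gripper_width: 0.036
```

```bash
cat > look.py <<'E'
import sys
from plant import r
from h import *
s=r.get_state(); print({k:np.round(s[k],4) for k in("time_s","joints","tcp_pos","eef_rot","contact_force","moment","gripper_width")})
tag=sys.argv[1]
for n,(x0,y0,x1,y1,f) in dict(top=(190,140,390,280,4),side=(220,110,345,215,6)).items():
    if n in sys.argv[2:]:
        c=r.capture(n); cv2.imwrite(f"pics/{n}_{tag}.png",cv2.resize(c["color"][y0:y1,x0:x1,::-1],None,fx=f,fy=f,interpolation=cv2.INTER_CUBIC))
E
python3 look.py a side; python3 -c "
from plant import r
for i in range(3):print(r.get_state()['tcp_pos'])"
```

```text
{'time_s': np.float64(2.6), 'joints': array([-3.79600e+00,  1.64823e+01, -4.06695e+01,  4.49000e-02,
       -3.27389e+01, -8.62185e+01]), 'tcp_pos': array([ 0.4094, -0.2195,  0.0082]), 'eef_rot': array([-1.799685e+02,  1.073000e-01, -1.799768e+02]), 'contact_force': array([-1.1145, -2.2347,  6.3241]), 'moment': array([-0.8583,  0.3488,  0.017 ]), 'gripper_width': np.float64(0.036)}
[ 0.4093268  -0.21954395  0.00823338]
[ 0.4093268  -0.21954395  0.00823338]
[ 0.4093268  -0.21954395  0.00823338]
```

View pics/side_a.png

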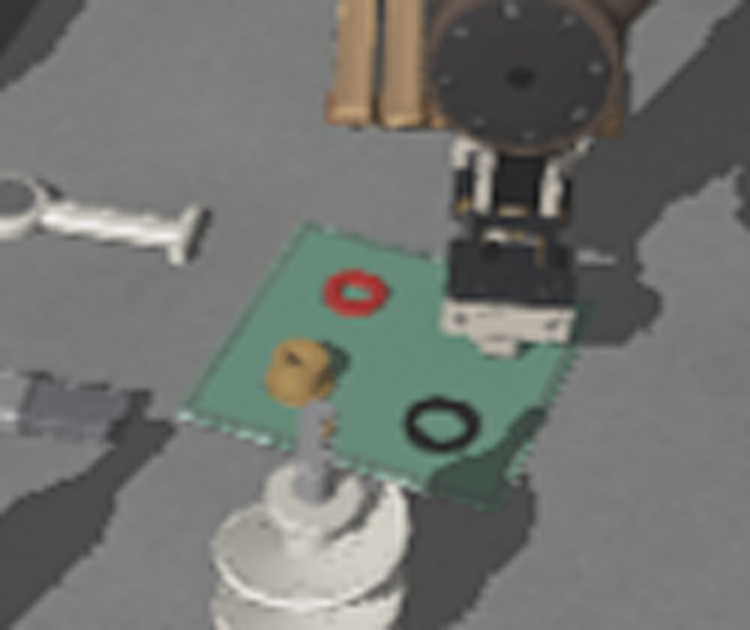

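Call:
step_arm([
  [[0,0,0],[0,0,0],0.3],
  [[0,0,0],[0,0,-0.1],0.3],
  [[0,0,0],[0,0,-0.25],0.3],
  [[0,0,0],[0,0,-0.4],0.3],
  [[0,0,0],[0,0,-0.55],0.3],
  [[0,0,0],[0,0,-0.7],0.3],
  [[0,0,0],[0,0,-0.85],0.3],
  [[0,0,0],[0,0,-1.0],0.3],
  [[0,0,0],[0,0,-1.15],0.3],
  [[0,0,0],[0,0,-1.3],0.3],
])

```text
time_s: 3.65
tcp_pos: [0.4086, -0.2191, 0.0074]
eef_rot: [-180.0, 0.0, -105.2]
contact_force: [-0.5, 1.0, -0.3]
gripper_width: 0.0613
```

Call:
step_arm([
  [[0,0,0],[0,0,-0.135],0.3],
  [[0,0,0],[0,0,-0.2708],0.3],
  [[0,0,0],[0,0,-0.2708],0.5],
  [[0,0,0],[0,0,-0.2708],0.9],
  [[0,0,0],[0,0,-0.2708],0.9],
  [[0,0,0],[0,0,-0.2708],0.9],
  [[0,0,0],[0,0,-0.2708],0.9],
])

```text
time_s: 4.35
tcp_pos: [0.4087, -0.2192, 0.0073]
eef_rot: [-180.0, 0.0, -90.1]
contact_force: [-0.1, 1.1, 0.2]
gripper_width: 0.0357
```

Call:
step_arm([
  [[0,0,0],[0,0,0],0.9],
  [[0,0,-0.03],[0,0,0],0.9],
  [[0,0,-0.075],[0,0,0],0.9],
  [[0,0,-0.12],[0,0,0],0.9],
  [[-0.02,-0.005,-0.16],[0,0,0],0.9],
  [[-0.04,-0.01,-0.2],[0,0,0],0.9],
  [[-0.07,-0.02,-0.233],[0,0,0],0.9],
  [[-0.11,-0.035,-0.238],[0,0,0],0.9],
  [[-0.155,-0.05,-0.238],[0,0,0],0.9],
  [[-0.2,-0.065,-0.238],[0,0,0],0.9],
], force=15)

```text
time_s: 5.35
tcp_pos: [0.4737, -0.0176, 0.2459]
eef_rot: [-179.9, 0.0, -90.1]
contact_force: [0.1, -0.5, -0.3]
gripper_width: 0.0353
```

Call:
step_arm([
  [[-0.04,-0.013,0],[0,0,0],0.9],
  [[-0.08,-0.026,0],[0,0,0],0.9],
  [[-0.105,-0.034,0],[0,0,0],0.9],
  [[-0.1147,-0.0373,0],[0,0,0],0.9],
  [[-0.1147,-0.0373,0],[0,0,0],0.9],
  [[-0.1147,-0.0373,0],[0,0,0],0.9],
])

```text
time_s: 5.95
tcp_pos: [0.5104, 0.0949, 0.245]
eef_rot: [180.0, -0.0, -90.0]
contact_force: [-0.4, 0.1, 0.3]
gripper_width: 0.0356
```

```bash
python3 look.py b side top
```

```text
{'time_s': np.float64(5.95), 'joints': array([ 3.22050e+01,  5.10010e+00, -1.70707e+01, -4.70000e-03,
       -6.78784e+01, -3.22170e+01]), 'tcp_pos': array([0.5104, 0.0949, 0.245 ]), 'eef_rot': array([ 1.799561e+02, -2.250000e-02, -9.001380e+01]), 'contact_force': array([-0.3631,  0.1132,  0.3287]), 'moment': array([0.047 , 0.12  , 0.0159]), 'gripper_width': np.float64(0.0356)}
```

View pics/side_b.png

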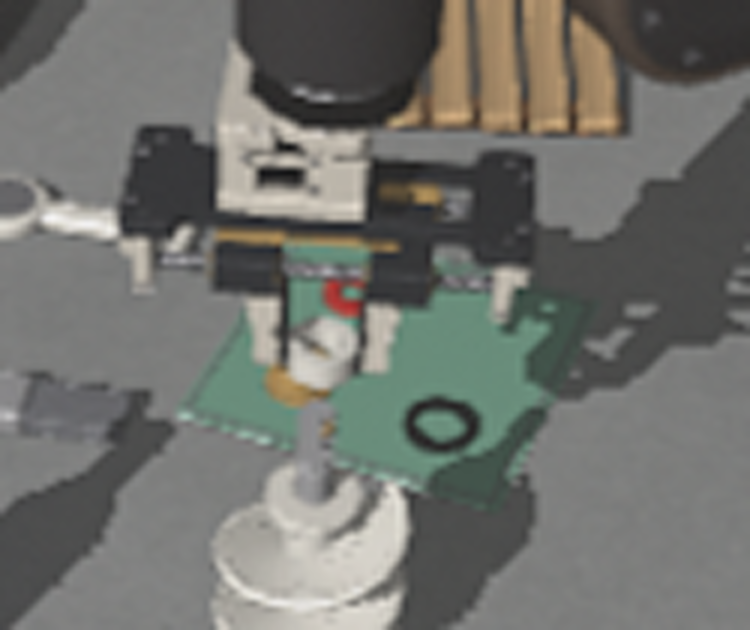

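View pics/top_b.png

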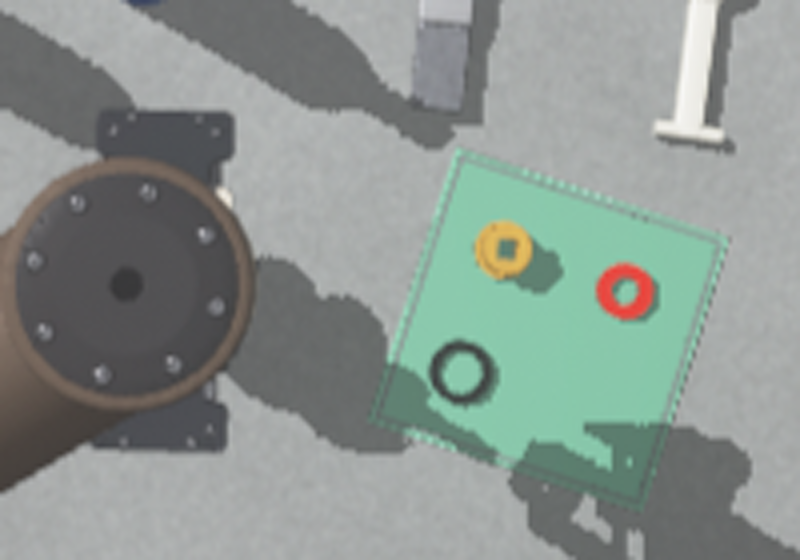

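```bash
python3 - <<'E'
from plant import r
from h import *
S=r.capture("side")
im=S["color"][160:200,262:288].astype(int)
for v in (165,167,169,171,173,178,180,181,182,184,186): print(v,S["color"][v,264:284].sum(1)//3)
for p in ((.5104,.0949,.249),(.5104,.095,.213),(.5104,.095,.19),(.5134,.095,.19)): print(p,proj(S,p))
E
```

```text
165 [173 135  76  51  88 102 120 145 167 188 202 205 193 187 178 124  68 147
 182 180]
167 [181 182 129  67 158 184 141 101  97 148 190 205 185 176 191 136  73 147
 180 181]
169 [177 165 109  69 160 196 193 190 183 175 168 175 184 178 144  77 113 169
 183 183]
171 [123 123 112 110 169 202 206 205 202 195 185 171 154 132  98  62 133 170
 170 173]
173 [125 127 132 136 140 172 193 196 196 192 183 162 142 128 121 124 123 122
 122 121]
178 [123 122 122 122 122 127 135 139 140 139 140 130 122 123 123 123 123 122
 123 123]
180 [122 123 123 123 122 129 137 139 139 119 111 123 123 122 123 122 122 123
 122 122]
181 [117 119 121 122 123 128 137 139 140 139 119  98 111 124 122 123 123 123
 122 123]
182 [135 117 113 118 118 128 136 139 140 128 108 106 117 123 123 123 124 123
 123 122]
184 [116 104 117 134 119 124 138 139 140 119  98 114 123 123 123 123 123 123
 123 123]
186 [126 123 123 124 130 137 142 141 138 137 132 132 127 125 115 112 119 118
 120 122]
(0.5104, 0.0949, 0.249) [273.27067586 167.81960941]
(0.5104, 0.095, 0.213) [272.82118141 176.60434375]
(0.5104, 0.095, 0.19) [272.5457817  182.00735792]
(0.5134, 0.095, 0.19) [271.59020545 181.92530258]
```

Call:
step_arm([
  [[-0.0006,-0.0006,0.01],[0,0,0],0.9],
  [[-0.0006,-0.0006,0.02],[0,0,0],0.9],
  [[-0.0006,-0.0006,0.026],[0,0,0],0.9],
  [[-0.0006,-0.0006,0.03],[0,0,0],0.9],
  [[-0.0006,-0.0006,0.034],[0,0,0],0.9],
])

```text
time_s: 6.6
tcp_pos: [0.5115, 0.096, 0.2107]
eef_rot: [180.0, -0.0, -90.0]
contact_force: [0.1, -0.4, -0.3]
gripper_width: 0.0354
```

Call:
step_arm([
  [[0,0,0.005],[0,0,0],0.9],
  [[0,0,0.01],[0,0,0],0.9],
  [[0,0,0.015],[0,0,0],0.9],
  [[0,0,0.02],[0,0,0],0.9],
])

```text
time_s: 7.0
tcp_pos: [0.5115, 0.0961, 0.1909]
eef_rot: [-180.0, -0.0, -90.0]
contact_force: [-0.4, -0.2, -0.1]
gripper_width: 0.0351
```

Call:
step_arm([
  [[0,0,0.006],[0,0,0],0.9],
  [[0,0,0.012],[0,0,0],0.9],
  [[0,0,0.018],[0,0,0],0.9],
  [[0,0,0.024],[0,0,0],0.9],
  [[0,0,0.029],[0,0,0],0.9],
  [[0,0,0.033],[0,0,0],0.9],
])

```text
time_s: 7.6
tcp_pos: [0.5114, 0.0961, 0.1577]
eef_rot: [180.0, -0.0, -90.0]
contact_force: [0.3, -0.6, -0.9]
gripper_width: 0.0354
```

Call:
step_arm([
  [[0,0,0.002],[0,0,0],0.9],
  [[0,0,0.003],[0,0,0],0.9],
  [[0,0,0.0035],[0,0,0],0.9],
])

```text
time_s: 7.9
tcp_pos: [0.5116, 0.0961, 0.1548]
eef_rot: [-180.0, 0.0, -90.0]
contact_force: [-0.9, -0.8, -0.6]
gripper_width: 0.0355
```

Call:
step_arm([
  [[0,0,0.0008],[0,0,0],0.9],
  [[0,0,0.0012],[0,0,0],0.9],
])

```text
time_s: 8.1
tcp_pos: [0.5117, 0.0962, 0.1542]
eef_rot: [-180.0, 0.0, -90.0]
contact_force: [-3.0, 1.0, 7.7]
gripper_width: 0.0356
```

Call:
step_arm([
  [[0,0,0],[0,0,0],0.3],
  [[0,0,0],[0,0,0],0.3],
  [[0,0,0],[0,0,0],0.3],
  [[0,0,-0.02],[0,0,0],0.3],
  [[0,0,-0.05],[0,0,0],0.3],
  [[0,0,-0.08],[0,0,0],0.3],
  [[0.01,0.001,-0.096],[0,0,0],0.3],
  [[0.04,0.001,-0.1],[0,0,0],0.3],
  [[0.085,0.002,-0.1],[0,0,0],0.3],
  [[0.13,0.003,-0.1],[0,0,0],0.3],
], force=5)

```text
time_s: 9.1
tcp_pos: [0.5084, -0.0348, 0.2539]
eef_rot: [-180.0, 0.0, -89.9]
contact_force: [1.2, 0.6, 0.0]
gripper_width: 0.0609
```

Call:
step_arm([
  [[0.045,0.001,0.01],[0,0,0],0.3],
  [[0.09,0.001,0.03],[0,0,0],0.3],
  [[0.13,0.002,0.055],[0,0,0],0.3],
  [[0.165,0.002,0.085],[0,0,0],0.3],
  [[0.19,0.003,0.12],[0,0,0],0.3],
  [[0.207,0.003,0.15],[0,0,0],0.3],
  [[0.211,0.003,0.18],[0,0,0],0.3],
  [[0.211,0.003,0.2],[0,0,0],0.3],
  [[0.211,0.003,0.21],[0,0,0],0.3],
  [[0.211,0.003,0.21],[0,0,0],0.3],
])

```text
time_s: 10.1
tcp_pos: [0.5047, -0.2448, 0.0423]
eef_rot: [179.8, 0.0, -90.0]
contact_force: [0.1, 0.8, -0.0]
gripper_width: 0.0611
```

```bash
python3 look.py c side top
```

```text
{'time_s': np.float64(10.1), 'joints': array([-5.87940e+00,  2.08165e+01, -2.64927e+01, -4.30000e-03,
       -4.28428e+01,  5.88360e+00]), 'tcp_pos': array([ 0.5047, -0.2448,  0.0423]), 'eef_rot': array([ 1.798491e+02,  1.850000e-02, -8.999900e+01]), 'contact_force': array([ 0.0588,  0.7912, -0.028 ]), 'moment': array([ 0.017 ,  0.1171, -0.0124]), 'gripper_width': np.float64(0.0611)}
```

View pics/side_c.png

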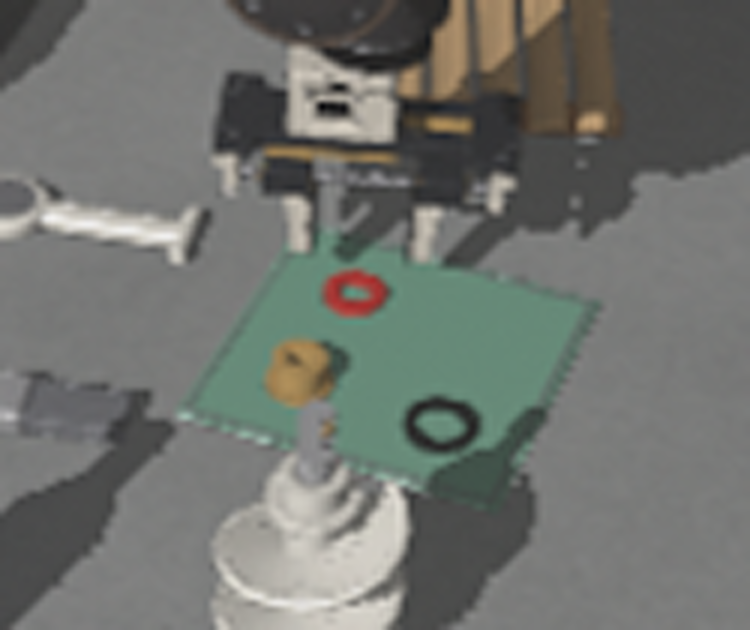

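View pics/top_c.png

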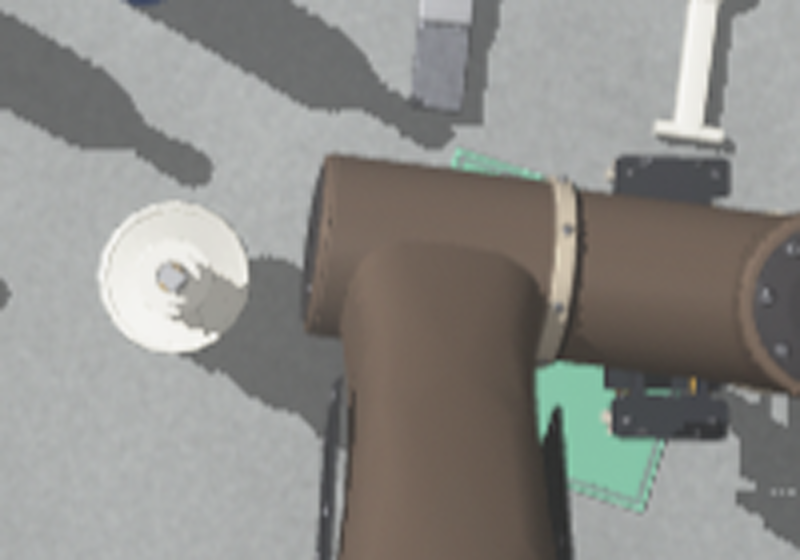

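Call:
step_arm([
  [[0,0,0.015],[0,0,0],0.3],
  [[0,0,0.03],[0,0,0],0.3],
  [[0,0,0.036],[0,0,0],0.3],
  [[0,0,0.0365],[0,0,0],0.3],
])

```text
time_s: 10.6
tcp_pos: [0.5057, -0.2448, 0.0075]
eef_rot: [-180.0, -0.0, -90.0]
contact_force: [-0.2, -0.4, 0.5]
gripper_width: 0.0611
```

Call:
step_arm([
  [[0,0,0.002],[0,0,0],0.3],
  [[0,0,0.002],[0,0,0],0.5],
  [[0,0,0.002],[0,0,0],0.9],
  [[0,0,0.002],[0,0,0],0.9],
  [[0,0,0.002],[0,0,0],0.9],
])

```text
time_s: 11.1
tcp_pos: [0.5058, -0.245, 0.0055]
eef_rot: [-180.0, -0.0, -90.0]
contact_force: [0.0, 0.8, 3.3]
gripper_width: 0.0416
```

Call:
step_arm([
  [[0,0,0],[0,0,0],0.3],
  [[0,0,0],[0,0,0.1],0.3],
  [[0,0,0],[0,0,0.25],0.3],
  [[0,0,0],[0,0,0.4],0.3],
  [[0,0,0],[0,0,0.55],0.3],
  [[0,0,0],[0,0,0.7],0.3],
  [[0,0,0],[0,0,0.85],0.3],
  [[0,0,0],[0,0,1.0],0.3],
  [[0,0,0],[0,0,1.15],0.3],
  [[0,0,0],[0,0,1.3],0.3],
])

```text
time_s: 12.1
tcp_pos: [0.5053, -0.2449, 0.005]
eef_rot: [180.0, -0.0, -164.8]
contact_force: [-0.5, -0.0, -0.1]
gripper_width: 0.0615
```

Call:
step_arm([
  [[0,0,0],[0,0,0.135],0.3],
  [[0,0,0],[0,0,0.2708],0.3],
  [[0,0,0],[0,0,0.2708],0.5],
  [[0,0,0],[0,0,0.2708],0.9],
  [[0,0,0],[0,0,0.2708],0.9],
  [[0,0,0],[0,0,0.2708],0.9],
  [[0,0,0],[0,0,0.2708],0.9],
])

```text
time_s: 12.8
tcp_pos: [0.5054, -0.2449, 0.005]
eef_rot: [180.0, -0.0, -179.9]
contact_force: [-1.1, 0.5, -0.3]
gripper_width: 0.0414
```

Call:
step_arm([
  [[0,0,0],[0,0,0],0.9],
  [[0,0,-0.03],[0,0,0],0.9],
  [[0,0,-0.075],[0,0,0],0.9],
  [[0,0,-0.12],[0,0,0],0.9],
  [[-0.001,0.025,-0.16],[0,0,0],0.9],
  [[-0.001,0.055,-0.195],[0,0,0],0.9],
  [[-0.002,0.09,-0.225],[0,0,0],0.9],
  [[-0.003,0.13,-0.238],[0,0,0],0.9],
  [[-0.004,0.175,-0.24],[0,0,0],0.9],
  [[-0.005,0.22,-0.24],[0,0,0],0.9],
], force=15)

```text
time_s: 13.8
tcp_pos: [0.5105, -0.0233, 0.2462]
eef_rot: [180.0, 0.1, 180.0]
contact_force: [1.5, -0.2, -0.5]
gripper_width: 0.0408
```

Call:
step_arm([
  [[0,0.045,0],[0,0,0],0.9],
  [[-0.001,0.085,0],[0,0,0],0.9],
  [[-0.0013,0.11,0],[0,0,0],0.9],
  [[-0.0013,0.121,0],[0,0,0],0.9],
  [[-0.0013,0.121,0],[0,0,0],0.9],
  [[-0.0013,0.121,0],[0,0,0],0.9],
])

```text
time_s: 14.4
tcp_pos: [0.5116, 0.0957, 0.2449]
eef_rot: [-180.0, -0.0, -180.0]
contact_force: [0.2, -0.7, 0.1]
gripper_width: 0.0405
```

```bash
python3 look.py d side
```

```text
{'time_s': np.float64(14.4), 'joints': array([ 3.22153e+01,  5.21470e+00, -1.69533e+01,  2.30000e-03,
       -6.78580e+01, -1.22194e+02]), 'tcp_pos': array([0.5116, 0.0957, 0.2449]), 'eef_rot': array([-1.799844e+02, -2.080000e-02, -1.799779e+02]), 'contact_force': array([ 0.1791, -0.6513,  0.1179]), 'moment': array([-0.0432, -0.034 , -0.0424]), 'gripper_width': np.float64(0.0405)}
```

View pics/side_d.png

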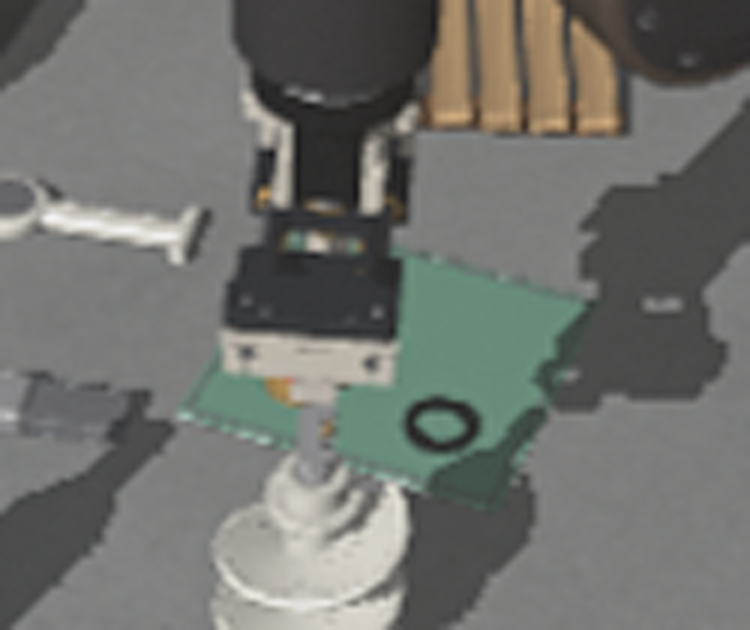

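Call:
step_arm([
  [[0,0.0003,0.01],[0,0,0],0.9],
  [[0,0.0003,0.02],[0,0,0],0.9],
  [[0,0.0003,0.026],[0,0,0],0.9],
  [[0,0.0003,0.031],[0,0,0],0.9],
  [[0,0.0003,0.036],[0,0,0],0.9],
])

```text
time_s: 14.95
tcp_pos: [0.5118, 0.0961, 0.2085]
eef_rot: [-180.0, -0.0, 180.0]
contact_force: [1.0, 0.5, 0.3]
gripper_width: 0.0408
```

Call:
step_arm([
  [[0,0,0.006],[0,0,0],0.9],
  [[0,0,0.012],[0,0,0],0.9],
  [[0,0,0.018],[0,0,0],0.9],
  [[0,0,0.023],[0,0,0],0.9],
  [[0,0,0.028],[0,0,0],0.9],
  [[0,0,0.033],[0,0,0],0.9],
  [[0,0,0.037],[0,0,0],0.9],
])

```text
time_s: 15.65
tcp_pos: [0.5117, 0.0962, 0.1717]
eef_rot: [-180.0, -0.0, -180.0]
contact_force: [-1.3, -2.7, 1.9]
gripper_width: 0.0407
```

Call:
step_arm([
  [[0,0,0.001],[0,0,0],0.9],
  [[0,0,0.002],[0,0,0],0.9],
  [[0,0,0.003],[0,0,0],0.9],
])

```text
time_s: 15.95
tcp_pos: [0.5116, 0.0961, 0.1692]
eef_rot: [-180.0, -0.0, 180.0]
contact_force: [-1.5, -2.7, 2.4]
gripper_width: 0.0408
```

Call:
step_arm([
  [[0,0,0.0008],[0,0,0],0.9],
  [[0,0,0.0015],[0,0,0],0.9],
  [[0,0,0.0018],[0,0,0],0.9],
])

```text
time_s: 16.25
tcp_pos: [0.5116, 0.0961, 0.1679]
eef_rot: [-180.0, -0.0, -180.0]
contact_force: [-5.6, -2.3, 9.4]
gripper_width: 0.0406
```

Call:
step_arm([
  [[0,0,0],[0,0,0],0.3],
  [[0,0,0],[0,0,0],0.3],
  [[0,0,0],[0,0,0],0.3],
  [[0,0,-0.02],[0,0,0],0.3],
  [[0,0,-0.045],[0,0,0],0.3],
  [[0,0,-0.07],[0,0,0],0.3],
  [[-0.001,-0.02,-0.08],[0,0,0],0.3],
  [[-0.005,-0.06,-0.082],[0,0,0],0.3],
  [[-0.01,-0.1,-0.082],[0,0,0],0.3],
  [[-0.015,-0.145,-0.082],[0,0,0],0.3],
], force=5)

```text
time_s: 17.25
tcp_pos: [0.5272, -0.0493, 0.2496]
eef_rot: [180.0, 0.1, -179.9]
contact_force: [0.6, -0.0, 0.7]
gripper_width: 0.0613
```

```bash
python3 - <<'E'
from h import *
im=cv2.imread("pics/top0.png")
cv2.imwrite("pics/bz.png",cv2.resize(im[190:216,302:332],None,fx=20,fy=20,interpolation=cv2.INTER_NEAREST))
print(im[196:210,308:324].sum(2)//3)
E
```

```text
[[152 152 152 152 147 135 148 152 150 149 151 154 151 152 152 152]
 [152 152 152 148 145 136 147 149 148 149 151 151 149 150 153 152]
 [152 153 148 145 147 153 150 149 148 149 151 152 152 146 144 152]
 [153 151 140 142 150 151 143 135 134 131 133 145 153 148 128 136]
 [146 148 136 146 152 150 133 107 106 103 105 125 154 150 132 107]
 [138 148 138 147 151 149 128 101 100 100 103 125 154 151 142 100]
 [138 147 135 147 151 148 121 101 100  99 106 140 153 151 142 100]
 [146 147 133 142 151 148 121 101 100  99 106 142 152 149 137 100]
 [153 145 139 136 152 149 129 122 120 113 120 146 153 147 127 100]
 [149 134 145 128 142 151 143 143 142 138 142 151 152 139 112 100]
 [149 138 148 132 124 140 149 149 148 150 152 152 142 119 101 101]
 [153 153 153 148 132 125 132 143 143 143 141 138 121 101 101 100]
 [152 152 153 153 151 134 132 140 121 121 116 114 101 101 101 100]
 [153 153 152 152 152 146 134 129 102 101 100 101 100 100 100 100]]
```

View pics/bz.png

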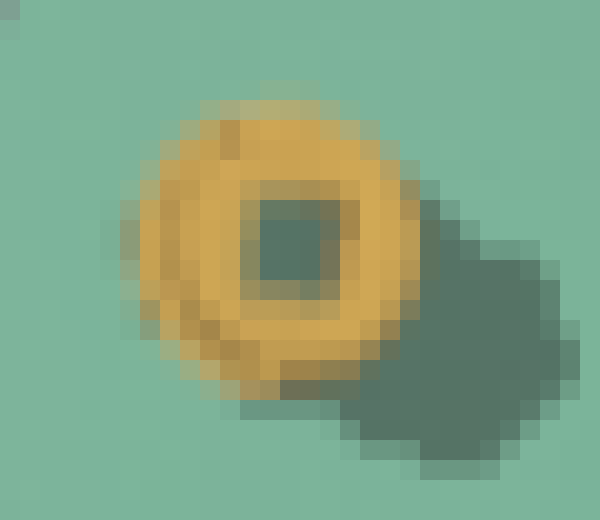

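Call:
step_arm([
  [[-0.003,-0.04,0.01],[0,0,0],0.3],
  [[-0.005,-0.075,0.035],[0,0,0],0.3],
  [[-0.0066,-0.095,0.07],[0,0,0],0.3],
  [[-0.0066,-0.1,0.11],[0,0,0],0.3],
  [[-0.0066,-0.1,0.155],[0,0,0],0.3],
  [[-0.0066,-0.1,0.19],[0,0,0],0.3],
  [[-0.0066,-0.1,0.205],[0,0,0],0.3],
  [[-0.0066,-0.1,0.205],[0,0,0],0.3],
])

```text
time_s: 18.05
tcp_pos: [0.5317, -0.1486, 0.0416]
eef_rot: [-180.0, -0.3, 180.0]
contact_force: [-0.0, -0.2, -0.5]
gripper_width: 0.0614
```

```bash
python3 look.py e side
```

```text
{'time_s': np.float64(18.05), 'joints': array([ 4.69710e+00,  2.02630e+01, -2.75479e+01, -2.88000e-02,
       -4.24678e+01, -9.46994e+01]), 'tcp_pos': array([ 0.5317, -0.1486,  0.0416]), 'eef_rot': array([-179.9965,   -0.2793,  179.9764]), 'contact_force': array([-0.0249, -0.1907, -0.456 ]), 'moment': array([-0.0199, -0.0135,  0.057 ]), 'gripper_width': np.float64(0.0614)}
```

View pics/side_e.png

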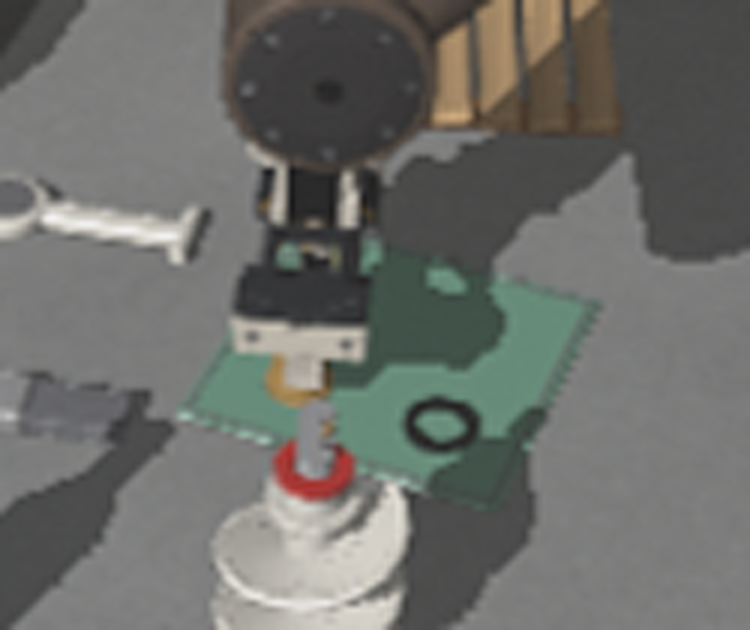

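Call:
step_arm([
  [[-0.001,-0.001,0.012],[0,0,0],0.3],
  [[-0.001,-0.001,0.022],[0,0,0],0.3],
  [[-0.001,-0.001,0.028],[0,0,0],0.3],
  [[-0.001,-0.001,0.0285],[0,0,0],0.3],
  [[-0.001,-0.001,0.0285],[0,0,0],0.3],
])

```text
time_s: 18.6
tcp_pos: [0.5345, -0.1496, 0.0158]
eef_rot: [-180.0, 0.0, -180.0]
contact_force: [-0.1, -0.4, 0.2]
gripper_width: 0.0614
```

Call:
step_arm([
  [[0,0,0.0045],[0,0,0],0.3],
  [[0,0,0.0045],[0,0,0],0.5],
  [[0,0,0.0045],[0,0,0],0.9],
  [[0,0,0.0045],[0,0,0],0.9],
  [[0,0,0.0045],[0,0,0],0.9],
  [[0,0,0.0045],[0,0,0],0.9],
])

```text
time_s: 19.2
tcp_pos: [0.5345, -0.1496, 0.0114]
eef_rot: [-180.0, 0.0, -180.0]
contact_force: [-0.4, -0.4, 0.2]
gripper_width: 0.0355
```

Call:
step_arm([
  [[0,0,0],[0,0,0],0.3],
  [[0,0,0],[0,0,-0.1],0.3],
  [[0,0,0],[0,0,-0.25],0.3],
  [[0,0,0],[0,0,-0.4],0.3],
  [[0,0,0],[0,0,-0.55],0.3],
  [[0,0,0],[0,0,-0.7],0.3],
  [[0,0,0],[0,0,-0.85],0.3],
  [[0,0,0],[0,0,-1.0],0.3],
  [[0,0,0],[0,0,-1.15],0.3],
  [[0,0,0],[0,0,-1.3],0.3],
])

```text
time_s: 20.2
tcp_pos: [0.5344, -0.1496, 0.0113]
eef_rot: [180.0, 0.0, -105.2]
contact_force: [-0.2, 0.6, -0.3]
gripper_width: 0.0612
```

Call:
step_arm([
  [[0,0,0],[0,0,-0.135],0.3],
  [[0,0,0],[0,0,-0.2708],0.3],
  [[0,0,0.001],[0,0,-0.2708],0.3],
  [[0,0,0.001],[0,0,-0.2708],0.9],
  [[0,0,0.001],[0,0,-0.2708],0.9],
  [[0,0,0.001],[0,0,-0.2708],0.9],
  [[0,0,0.001],[0,0,-0.2708],0.9],
])

```text
time_s: 20.9
tcp_pos: [0.5345, -0.1496, 0.0103]
eef_rot: [-180.0, 0.0, -90.1]
contact_force: [-0.5, 0.5, 0.1]
gripper_width: 0.0352
```

Call:
step_arm([
  [[0,0,0],[0,0,0],0.9],
  [[0,0,-0.03],[0,0,0],0.9],
  [[0,0,-0.075],[0,0,0],0.9],
  [[0,0.002,-0.12],[0,0,0],0.9],
  [[-0.02,0.003,-0.16],[0,0,0],0.9],
  [[-0.04,0.005,-0.2],[0,0,0],0.9],
  [[-0.07,0.008,-0.23],[0,0,0],0.9],
  [[-0.11,0.011,-0.24],[0,0,0],0.9],
  [[-0.15,0.015,-0.24],[0,0,0],0.9],
  [[-0.19,0.018,-0.24],[0,0,0],0.9],
], force=30)

```text
time_s: 21.9
tcp_pos: [0.5158, 0.0418, 0.2508]
eef_rot: [-180.0, 0.0, -90.1]
contact_force: [1.6, 0.3, -0.6]
gripper_width: 0.035
```

Call:
step_arm([
  [[-0.03,0.003,0],[0,0,0],0.9],
  [[-0.05,0.0045,0],[0,0,0.05],0.9],
  [[-0.0557,0.0049,0],[0,0,0.1],0.9],
  [[-0.0557,0.0049,0],[0,0,0.15],0.9],
  [[-0.0557,0.0049,0],[0,0,0.175],0.9],
  [[-0.0557,0.0049,0],[0,0,0.175],0.9],
])

```text
time_s: 22.5
tcp_pos: [0.5112, 0.096, 0.2501]
eef_rot: [180.0, -0.0, -100.0]
contact_force: [0.5, -0.8, -0.4]
gripper_width: 0.0352
```

```bash
python3 look.py f side
```

```text
{'time_s': np.float64(22.5), 'joints': array([ 3.22601e+01,  4.99630e+00, -1.65118e+01, -1.06000e-02,
       -6.85173e+01, -4.23015e+01]), 'tcp_pos': array([0.5112, 0.096 , 0.2501]), 'eef_rot': array([ 1.799745e+02, -9.800000e-03, -1.000453e+02]), 'contact_force': array([ 0.5082, -0.7991, -0.4052]), 'moment': array([ 0.0258,  0.0341, -0.0131]), 'gripper_width': np.float64(0.0352)}
```

View pics/side_f.png

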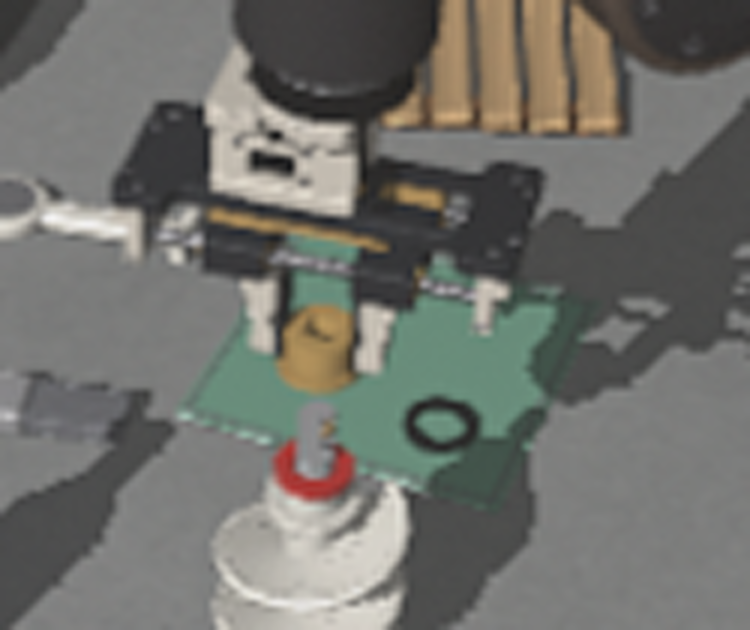

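Call:
step_arm([
  [[0,0,0.012],[0,0,0],0.9],
  [[0,0,0.022],[0,0,0],0.9],
  [[0,0,0.03],[0,0,0],0.9],
  [[0,0,0.034],[0,0,0],0.9],
  [[0,0,0.036],[0,0,0],0.9],
])

```text
time_s: 23.05
tcp_pos: [0.5113, 0.0959, 0.2135]
eef_rot: [179.9, -0.0, -100.0]
contact_force: [0.9, 0.0, -0.9]
gripper_width: 0.0346
```

Call:
step_arm([
  [[0,0,0.0005],[0,0,0],0.9],
  [[0,0,0.001],[0,0,0],0.9],
  [[0,0,0.0015],[0,0,0],0.9],
])

```text
time_s: 23.35
tcp_pos: [0.5117, 0.0962, 0.2131]
eef_rot: [-180.0, 0.0, -100.0]
contact_force: [0.3, -0.6, -1.0]
gripper_width: 0.0349
```

Call:
step_arm([
  [[0,0,0.0005],[0,0,0],0.9],
  [[0,0,0.001],[0,0,0],0.9],
])

```text
time_s: 23.55
tcp_pos: [0.5116, 0.0961, 0.212]
eef_rot: [-180.0, 0.0, -100.0]
contact_force: [-0.2, -0.2, -0.0]
gripper_width: 0.035
```

Call:
step_arm([
  [[0,0,0.0005],[0,0,0],0.9],
  [[0,0,0.001],[0,0,0],0.9],
])

```text
time_s: 23.75
tcp_pos: [0.5116, 0.096, 0.2111]
eef_rot: [-180.0, -0.0, -100.0]
contact_force: [-1.6, -0.9, 3.4]
gripper_width: 0.0348
```

Call:
step_arm([
  [[0,0,0.0005],[0,0,0.03],0.9],
  [[0,0,0.0008],[0,0,0.06],0.9],
  [[0,0,0.001],[0,0,0.09],0.9],
  [[0,0,0.001],[0,0,0.12],0.9],
])

```text
time_s: 24.15
tcp_pos: [0.5118, 0.0958, 0.2102]
eef_rot: [-180.0, -0.0, -107.1]
contact_force: [-0.6, -2.1, 4.5]
gripper_width: 0.035
```

Call:
step_arm([
  [[0,0,0.0006],[0,0,0.03],0.9],
  [[0,0,0.001],[0,0,0.06],0.9],
  [[0,0,0.0014],[0,0,0.09],0.9],
  [[0,0,0.0016],[0,0,0.12],0.9],
])

```text
time_s: 24.55
tcp_pos: [0.5113, 0.0957, 0.2079]
eef_rot: [180.0, -0.0, -113.9]
contact_force: [-0.4, -4.5, 1.4]
gripper_width: 0.0351
```

Call:
step_arm([
  [[0,0,0.0006],[0,0,0.01],0.9],
  [[0,0,0.0012],[0,0,0.02],0.9],
])

```text
time_s: 24.75
tcp_pos: [0.5112, 0.0958, 0.2068]
eef_rot: [180.0, -0.0, -115.0]
contact_force: [-0.6, -3.7, 2.3]
gripper_width: 0.0346
```

```bash
python3 look.py g side
```

```text
{'time_s': np.float64(24.75), 'joints': array([ 3.22577e+01,  6.79230e+00, -2.03319e+01,  3.80000e-03,
       -6.29202e+01, -5.72309e+01]), 'tcp_pos': array([0.5112, 0.0958, 0.2068]), 'eef_rot': array([ 1.799788e+02, -3.920000e-02, -1.149714e+02]), 'contact_force': array([-0.6239, -3.7113,  2.3327]), 'moment': array([-1.6439e+00,  4.0230e-01, -8.0000e-04]), 'gripper_width': np.float64(0.0346)}
```

View pics/side_g.png

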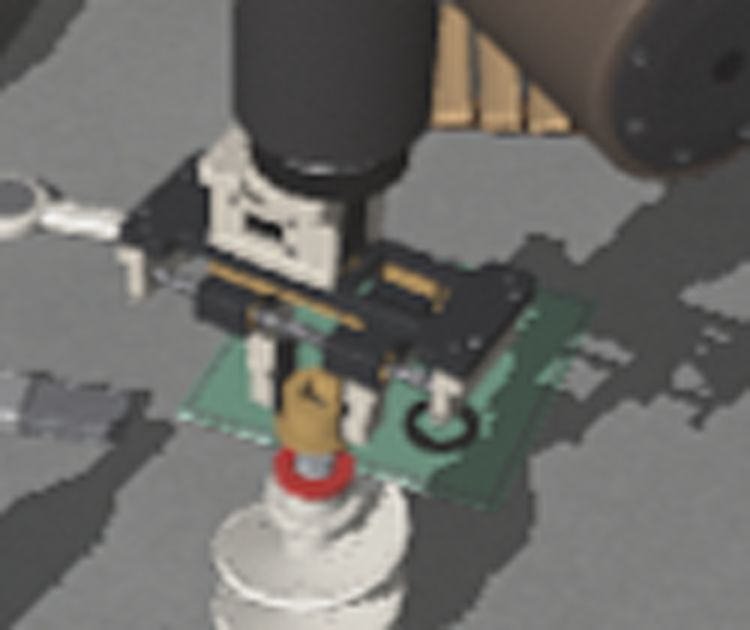

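Call:
step_arm([
  [[0.0005,-0.0002,0.0005],[0,0,0],0.9],
  [[0.0005,-0.0002,0.0012],[0,0,0],0.9],
  [[0.0005,-0.0002,0.0018],[0,0,0],0.9],
])

```text
time_s: 25.1
tcp_pos: [0.5113, 0.0956, 0.205]
eef_rot: [180.0, -0.0, -114.9]
contact_force: [-1.5, -3.6, 1.7]
gripper_width: 0.0349
```

Call:
step_arm([
  [[0.0006,0,0.0004],[0,0,0],0.9],
  [[0.0006,0,0.0008],[0,0,0],0.9],
  [[0.0006,0,0.0012],[0,0,0],0.9],
])

```text
time_s: 25.4
tcp_pos: [0.5114, 0.0953, 0.2042]
eef_rot: [-180.0, 0.0, -114.9]
contact_force: [-2.4, -1.2, 3.4]
gripper_width: 0.035
```

Call:
step_arm([
  [[0.0002,0.0003,0.0004],[0,0,0],0.9],
  [[0.0002,0.0003,0.0008],[0,0,0],0.9],
  [[0.0002,0.0003,0.0012],[0,0,0],0.9],
])

```text
time_s: 25.7
tcp_pos: [0.5115, 0.0953, 0.2036]
eef_rot: [-179.9, 0.1, -114.9]
contact_force: [-1.5, -0.2, 8.6]
gripper_width: 0.0347
```

Call:
step_arm([
  [[0,0,0.0003],[0,0,0],0.9],
  [[0,0,0.0006],[0,0,0],0.9],
  [[0,0,0.0009],[0,0,0],0.9],
])

```text
time_s: 26.0
tcp_pos: [0.5115, 0.0953, 0.2032]
eef_rot: [-179.9, 0.1, -114.9]
contact_force: [-4.2, -1.1, 11.0]
gripper_width: 0.0349
```

Call:
step_arm([
  [[0,0.0002,0.0003],[0,0,0],0.9],
  [[0,0.0002,0.0006],[0,0,0],0.9],
  [[0,0.0002,0.0009],[0,0,0],0.9],
])

```text
time_s: 26.3
tcp_pos: [0.5116, 0.0953, 0.2029]
eef_rot: [-179.9, 0.1, -114.9]
contact_force: [-4.5, -0.8, 16.3]
gripper_width: 0.0351
```

Call:
step_arm([
  [[0,0.0004,0],[0,0,0],0.9],
  [[0.0002,0.0008,0],[0,0,0],0.9],
])

```text
time_s: 26.5
tcp_pos: [0.5114, 0.0954, 0.203]
eef_rot: [-179.8, 0.1, -114.9]
contact_force: [-0.2, -2.7, 12.0]
gripper_width: 0.0348
```

```bash
python3 look.py h side
```

```text
{'time_s': np.float64(26.5), 'joints': array([ 32.276 ,   6.8058, -20.8878,   0.1048, -62.0981, -57.2037]), 'tcp_pos': array([0.5114, 0.0954, 0.203 ]), 'eef_rot': array([-1.798091e+02,  1.248000e-01, -1.148786e+02]), 'contact_force': array([-0.1865, -2.7167, 11.9523]), 'moment': array([-0.8871,  0.185 ,  0.0085]), 'gripper_width': np.float64(0.0348)}
```

Call:
step_arm([
  [[0.0003,0,0.0005],[0,0,0],0.9],
  [[0.0003,0,0.0008],[0,0,0],0.9],
  [[0.0003,0,0.001],[0,0,0],0.9],
])

```text
time_s: 26.85
tcp_pos: [0.5114, 0.0953, 0.2022]
eef_rot: [-179.8, 0.2, -114.9]
contact_force: [-2.5, -0.9, 13.0]
gripper_width: 0.0353
```

Call:
step_arm([
  [[0,0.0002,0.0003],[0,0,0],0.9],
  [[0,0.0002,0.0006],[0,0,0],0.9],
  [[0,0.0002,0.0008],[0,0,0],0.9],
])

```text
time_s: 27.15
tcp_pos: [0.5113, 0.0954, 0.2014]
eef_rot: [-179.8, 0.2, -114.9]
contact_force: [-2.1, -1.9, 12.6]
gripper_width: 0.035
```

Call:
step_arm([
  [[0.0001,0.0001,0.0004],[0,0,0],0.9],
  [[0.0002,0.0001,0.0008],[0,0,0],0.9],
  [[0.0002,0.0001,0.0011],[0,0,0],0.9],
])

```text
time_s: 27.45
tcp_pos: [0.5112, 0.0954, 0.1997]
eef_rot: [-179.8, 0.2, -114.9]
contact_force: [0.2, -1.3, 7.5]
gripper_width: 0.0348
```

```bash
python3 look.py i side
```

```text
{'time_s': np.float64(27.45), 'joints': array([ 32.2755,   6.9205, -21.1985,   0.086 , -61.6378, -57.1995]), 'tcp_pos': array([0.5112, 0.0954, 0.1997]), 'eef_rot': array([-1.798045e+02,  1.632000e-01, -1.148829e+02]), 'contact_force': array([ 0.2297, -1.287 ,  7.4852]), 'moment': array([-0.539 , -0.2489, -0.0044]), 'gripper_width': np.float64(0.0348)}
```

View pics/side_i.png

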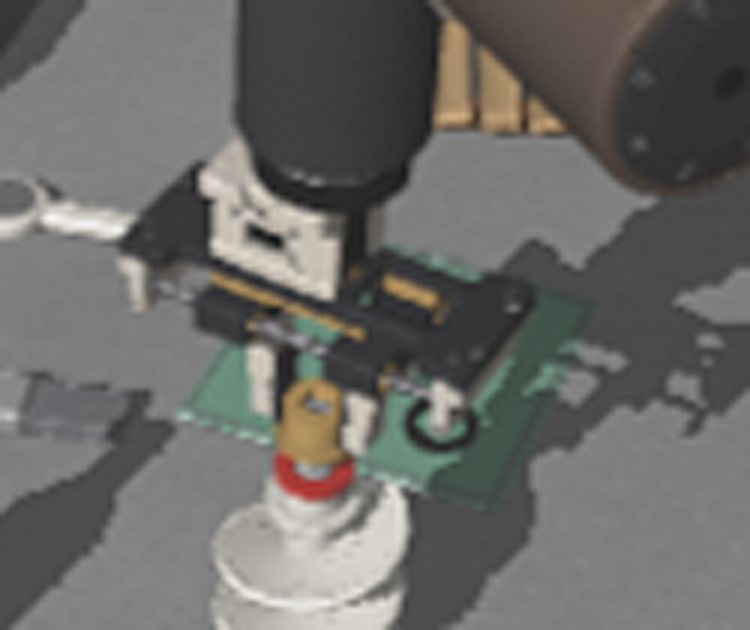

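Call:
step_arm([
  [[0.0001,0,0.0015],[0,0,0],0.9],
  [[0.0001,0,0.003],[0,0,0],0.9],
  [[0.0001,0,0.0045],[0,0,0],0.9],
  [[0.0001,0,0.006],[0,0,0],0.9],
])

```text
time_s: 27.9
tcp_pos: [0.5112, 0.0953, 0.1936]
eef_rot: [-179.8, 0.2, -114.9]
contact_force: [1.3, -1.7, 7.4]
gripper_width: 0.035
```

Call:
step_arm([
  [[0.0001,0,0.002],[0,0,0],0.9],
  [[0.0001,0,0.004],[0,0,0],0.9],
  [[0.0001,0,0.006],[0,0,0],0.9],
  [[0.0001,0,0.008],[0,0,0],0.9],
])

```text
time_s: 28.3
tcp_pos: [0.5111, 0.0953, 0.1856]
eef_rot: [-179.8, 0.2, -114.9]
contact_force: [0.7, -1.3, 9.7]
gripper_width: 0.0346
```

Call:
step_arm([
  [[0,0,0.0012],[0,0,0],0.9],
  [[0,0,0.0024],[0,0,0],0.9],
  [[0,0,0.0035],[0,0,0],0.9],
  [[0,0,0.0045],[0,0,0],0.9],
])

```text
time_s: 28.7
tcp_pos: [0.5109, 0.0952, 0.1801]
eef_rot: [-179.9, 0.1, -114.9]
contact_force: [6.2, -1.5, 3.4]
gripper_width: 0.0345
```

Call:
step_arm([
  [[-0.0002,-0.0004,0.0004],[0,0,0],0.9],
  [[-0.0002,-0.0004,0.0008],[0,0,0],0.9],
])

```text
time_s: 28.9
tcp_pos: [0.5109, 0.0952, 0.1793]
eef_rot: [-179.9, 0.1, -114.9]
contact_force: [3.3, -1.1, 6.1]
gripper_width: 0.0349
```

Call:
step_arm([
  [[0,-0.0002,0.0004],[0,0,0],0.9],
  [[0,-0.0002,0.0007],[0,0,0],0.9],
])

```text
time_s: 29.1
tcp_pos: [0.5109, 0.0952, 0.1792]
eef_rot: [-179.9, 0.1, -114.9]
contact_force: [2.4, 0.1, 10.7]
gripper_width: 0.0351
```

Call:
step_arm([
  [[0,-0.0001,0.0003],[0,0,0],0.9],
  [[0,-0.0001,0.0005],[0,0,0],0.9],
])

```text
time_s: 29.3
tcp_pos: [0.5109, 0.0952, 0.1792]
eef_rot: [-179.9, 0.1, -114.9]
contact_force: [-0.3, 0.9, 14.6]
gripper_width: 0.035
```

Firm stop at home height. Next I'll relax, release, rise and look.

Call:
step_arm([
  [[0,0,-0.0015],[0,0,0],0.9],
  [[0,0,-0.0015],[0,0,0],0.3],
  [[0,0,-0.0015],[0,0,0],0.3],
  [[0,0,-0.0015],[0,0,0],0.3],
  [[0,0,-0.02],[0,0,0],0.3],
  [[0,0,-0.05],[0,0,0],0.3],
  [[0,0,-0.08],[0,0,0],0.3],
  [[0.03,0,-0.095],[0,0,0],0.3],
  [[0.07,0,-0.1],[0,0,0],0.3],
  [[0.115,0,-0.1],[0,0,0],0.3],
])

```text
time_s: 30.3
tcp_pos: [0.4609, -0.0102, 0.278]
eef_rot: [180.0, 0.0, -114.8]
contact_force: [0.3, -0.5, 0.4]
gripper_width: 0.0615
```

Call:
step_arm([
  [[0.045,0,0],[0,0,0],0.3],
  [[0.09,0,0],[0,0,0],0.3],
  [[0.12,0,0],[0,0,0],0.3],
  [[0.13,0,0],[0,0,0],0.3],
  [[0.13,0,0],[0,0,0],0.3],
])

```text
time_s: 30.8
tcp_pos: [0.4059, -0.1284, 0.2774]
eef_rot: [180.0, 0.0, -115.1]
contact_force: [-0.1, -0.2, 0.2]
gripper_width: 0.0613
```

```bash
python3 look.py j side top; python3 - <<'E'
from plant import r
from h import *
S=r.capture("side");cv2.imwrite("pics/fin.png",cv2.resize(S["color"][165:210,250:300,::-1],None,fx=12,fy=12,interpolation=cv2.INTER_CUBIC))
for z in(.15,.166,.172,.196,.201,.213): u=proj(S,(.5112,.0955,z)); print(z,u,(u-(250,165)+.5)*12)
E
```

```text
{'time_s': np.float64(30.8), 'joints': array([ 9.20120e+00, -5.82560e+00, -2.36347e+01, -2.33000e-02,
       -7.22169e+01, -3.42448e+01]), 'tcp_pos': array([ 0.4059, -0.1284,  0.2774]), 'eef_rot': array([ 1.799660e+02,  3.700000e-03, -1.150507e+02]), 'contact_force': array([-0.0827, -0.2098,  0.2091]), 'moment': array([ 0.0798,  0.0552, -0.036 ]), 'gripper_width': np.float64(0.0613)}
0.15 [271.82155826 191.14918174] [267.85869915 319.79018091]
0.166 [272.00116477 187.57818926] [270.01397725 276.93827115]
0.172 [272.06938532 186.22180712] [270.83262381 260.66168549]
0.196 [272.34713206 180.69955997] [274.16558471 194.39471961]
0.201 [272.40599607 179.52920745] [274.87195281 180.35048943]
0.213 [272.54871136 176.69169767] [276.58453627 146.300372  ]
```

View pics/fin.png

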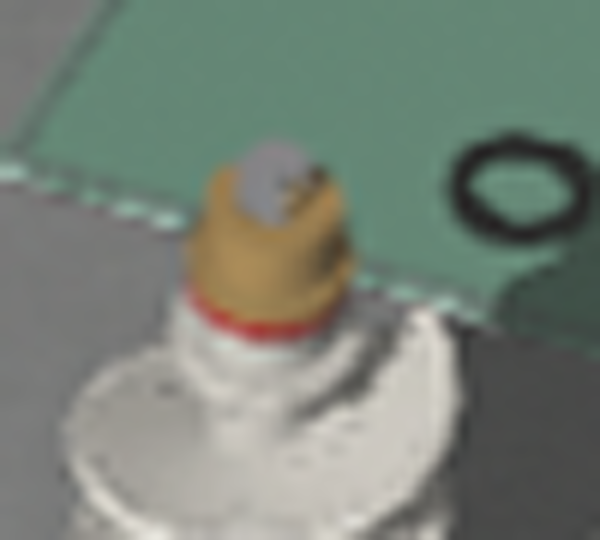

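View pics/top_j.png

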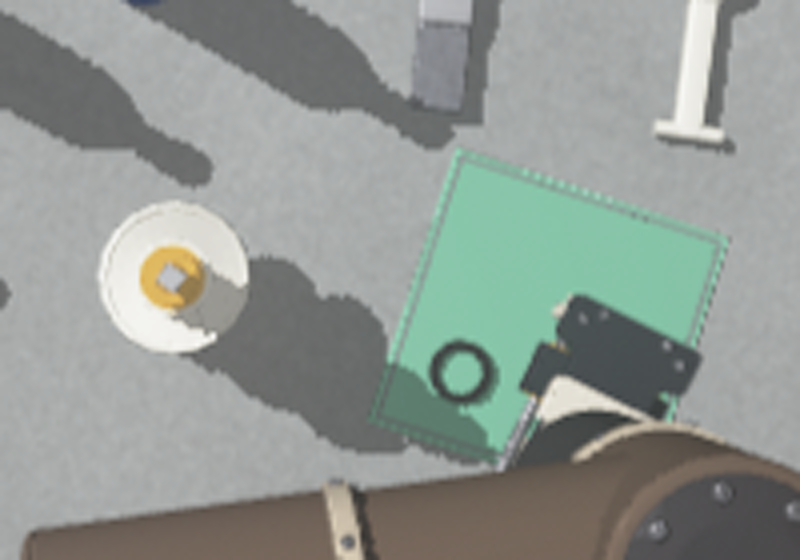

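The side view shows the shaft tip at (275,145). A plunger shows at (290,185), above the bushing's top rim, with the flange flat on the red washer at about (265,330) and the spacer below. The worn ring hasn't moved.

```bash
python3 -c "
from plant import r
print(r.close_job(), r.get_state()['time_s'])"
```

```text
the job is handed in; nothing more can be done
the job is handed in; nothing more can be done
```

I threaded the spacer, the washer and then the bushing (flange down) onto the shaft, and handed the job in at about 31 s of the 72 s allowed.

- **Spacer and washer:** both came to a firm stop at their expected heights, at about 8 N and 9 N.
- **Bushing:** I turned it about 24° under light pressure until the squares met. It passed the plungers at about 11–16 N, peaking just over the stated 7–14 N because of some sideways load that I corrected.
- **Home position:** the bushing stopped with the finger tips at a height of 0.1792 m, against 0.1793 m expected, and held there up to 15 N.
- **Final pictures:** the flange sits flat on the washer and a plunger stands out above the bushing's top. The worn ring has not moved, the gripper is clear and the measured force is near zero.
- **Not fully checked:** only the side-camera plunger is clearly visible. I did not compare the bottles, bowl, brush and tap handle with the first pictures; the arm touched none of them that I could tell.

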